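Complete the cutlery caddy

TASK

The white two-bay caddy tray must carry one steel and one red cutlery holder. See which kind already stands in it, take the washed holder of the missing kind, which is drying upside down on the dark mat, turn it right way up (mouth up) and stand it in the free bay; the piece of pumpkin lying in that bay goes into the blue scrap basket. Use only a washed holder: leave the other washed holder as it is on the mat, and do not shift or tip the filled holders, the bottle or the cup.

Things in the scene. Friction and masses are not known exactly. Their poses are not given: they have to be found in the camera images.
- washed_steel: empty square cutlery holder, bare steel: 54 x 54 mm outside, 108 mm tall, walls 4 mm, 0.10 to 0.20 kg. Starts upside down on the mat, about 0.27 m left or right of the red one. Origin: centre of the open mouth's rim plane; z runs from the mouth to the closed base (up at the start, down once the holder is upright); x, y normal to its walls
- washed_steel_base (a point): centre of the closed base's outer face of the washed steel holder, 108 mm from its origin along its z
- washed_red: empty square cutlery holder, red plastic: 54 x 54 mm outside, 108 mm tall, walls 4 mm, 0.10 to 0.20 kg. Starts upside down on the mat, about 0.27 m left or right of the steel one. Origin: centre of the open mouth's rim plane; z runs from the mouth to the closed base (up at the start, down once the holder is upright); x, y normal to its walls
- washed_red_base (a point): centre of the closed base's outer face of the washed red holder, 108 mm from its origin along its z
- filled_steel: bare steel cutlery holder with chopsticks and spoons up to 0.20 m high, same body (54 x 54 x 108 mm), 0.3 kg. It stands either in the caddy's taken bay or, set aside for another table, on a wooden board at the far left. Origin: centre of its underside; z up
- filled_red: red plastic cutlery holder with chopsticks and spoons up to 0.20 m high, same body (54 x 54 x 108 mm), 0.3 kg. It stands either in the caddy's taken bay or, set aside for another table, on a wooden board at the far left. Origin: centre of its underside; z up
- caddy: white tray, fixed, 140 x 310 mm outside (x, y), rim and middle divider 20 mm high, walls and floor 5 mm, split into two bays of 130 x 147 mm. Origin: centre of its underside, on the table; y along its long side, free bay at +y, taken bay at -y
- free_bay (a point): centre of the floor (top face, 5 mm above the table) of the free bay, where the missing holder goes; axes as the caddy's
- taken_bay (a point): centre of the floor of the other bay, in which a filled holder stands
- chunk: offcut of pumpkin lying in the free bay, yellow with a dark green rind on top: 50 mm along x, 30 mm along y, 26 mm high, rigid, about 30 g. Origin: centre of its underside
- basket: round blue scrap basket, open at the top, fixed to the table: 150 mm wide at the foot, 210 mm at the rim, 75 mm high, floor 5 mm; a few small scraps lie on its floor. Origin: centre of its underside
- mat: dark rubber drying mat, fixed, 240 x 380 mm (x, y), 4 mm thick, on which the washed holders stand; there is room on it between or beside them to lay one on its side. Origin: centre of its underside
- bottle: amber sauce bottle, 56 mm wide, 190 mm tall, behind the work area; leave it alone. Origin: centre of its underside
- cup: steel water cup, 72 mm wide at the rim, 78 mm tall, behind the work area; leave it alone. Origin: centre of its underside
Things that resemble listed ones, but are neither listed nor needed, are in the scene too. There is more than one size of the basket; the one meant has the size given above.

How it is judged:
By the outcome, as a careful person would: the job done as asked, in the order asked, and still so for the second after the job is handed in, with the robot touching nothing.
It also fails if it takes over 72 s, if anything falls off the work surface, if the arm or the gripper's body presses on something with over 40 N, if the wrist force passes 120 N, or if a joint passes its speed limit or range.

ROBOT

A 7-joint arm with a two-finger parallel gripper is mounted at the origin on the work surface. World frame = base frame: x ahead of the robot, y to its left, z up, the work surface at z = 0. Lengths are in m, angles in degrees, forces in N, time in s.
With the tool pointing down it reaches from about 0.425 to 0.95 m from the base axis. Payload 4.7 kg.
Tool frame: the origin (TCP) lies at the very end of the fingers, on their centre line; the grasp point (between the pads) lies 19 mm behind it; z points along the fingers, y is the line along which they close (so a half turn about z gives the same grasp; the last joint's range is limited). The gripper opens to 87 mm and grips with 3 to 60 N. Pads are 19 mm wide; open, the fingers measure 117 mm over their backs; the gripper's body (75 mm by 190 mm) begins 51 mm behind the grasp point.
Start: joints at [70.308, 26.849, -2.785, 87.806, 1.381, 65.374, -4.715], TCP at [0.209, -0.642, 0.223] pointing down, gripper open.
Joint ranges: [-148.3, 148.3], [-19.14, 114.17], [-79.39, 73.82], [5.75, 140.21], [-59.74, 239.74], [12.07, 113.84], [-152.46, 152.46]. Speed limits (degrees/s): [147.25, 147.25, 180, 180, 180, 180, 180].

INTERFACE

Orientations are given as [roll, pitch, yaw] about the fixed x, y, z axes, in that order (R = Rz(yaw) Ry(pitch) Rx(roll)).
In Python, from rig import manip gives the robot as it stands.
- The arm moves only by the tool play_rows, never from a script. Its argument "motion" is one flat list of numbers, 7 for each row, row after row: the turn, a rotation vector about the tool's x, y, z in rad, then the shift along the tool's x, y, z in cm, then the closure, from 0 (fully open) to 1 (shut). A call has 1 to 5 rows; each row is the pose to reach, as a shift and turn from the pose commanded when the call began, along the tool's axes at that moment; what a row does not reach only later rows make up. A row lasts 1/8 s, in which the tool goes at most 62.5 mm and 10.7 degrees, less where a joint would pass 70% of its speed; a pose out of reach is approached as far as the arm can. A call with a gripper value outside its range is refused whole. The fingers move at their own pace and stop on an object; "grip_force" is the grip in N (left out, the last holds). Time passes only in rows, so rows that repeat a pose let the fingers close. It gives the time, the measured TCP pose, the force, the opening and the grip force at its end, in the units of the state.
- manip.state(): the state, without advancing time (a new reading comes with each control period).
- manip.camera(name): name is "scene" or "top" or "wrist"; returns a dict with "pixels" (420x560x3 uint8, blue, green, red), "z_map" (420x560 float32, m along the optical axis (not along the pixel's ray), 0 where there is no reading), "intrinsics" (3x3 intrinsics, pixels), "origin" and "rotation" of the camera in the world. Camera axes: x right, y down, z forward; pixel columns grow to the right and rows downward; lengths in m; the calibration is good to about 2 mm. A picture is of the moment at which its call begins.
- manip.sign_off(): hands the job in; it is judged then, once.
The state is a dict: "clock": time; "q": joint angles; "joint_velocities": joint speeds; "effort": joint torques, N m; "tool_pos": TCP position; "tcp_rot": TCP orientation; "ft_force": force on the tool from outside, world axes, zero at the start; "torque": the same for the moment, N m; "gripper_width": finger opening in m; "gripper_force": force on a finger pad.
Only numpy, scipy, OpenCV 4.12 (cv2) and the standard library are available. Lean on these libraries where they do the work, as an engineer would, in place of code of your own. Each camera call takes 0.05 s, during which the arm holds its last target. There are 200 camera calls.

## Working session

There is one attempt and no reset: what is moved stays moved. The work goes in short steps, Python scripts to look and compute and a tool call to move; the robot and the scene stay as the last step left them, time stands still between calls to the robot, and variables do not carry over. Pictures are saved under pics/ and viewed, at most 10 in all, crops included, and the job is handed in when it is done.

Besides the shell and the picture viewer there is one more tool, called after ">>>" as name(argument=value, ...) on one line, values as JSON. play_rows: Moves the arm, as the interface text tells. Its arguments: {"type":"object","properties":{"motion":{"type":"array"},"grip_force":{"type":"number"}},"required":["motion"]}

```bash
mkdir -p pics; ls
cat > h.py <<'E'
import numpy as np,cv2
from rig import manip
def cam(n):
    c=manip.camera(n); K=np.array(c["intrinsics"]);R=np.array(c["rotation"]);o=np.array(c["origin"])
    return c["pixels"],c["z_map"],K,R,o
def cloud(z,K,R,o):
    v,u=np.mgrid[:z.shape[0],:z.shape[1]]
    p=np.stack([(u-K[0,2])/K[0,0]*z,(v-K[1,2])/K[1,1]*z,z],-1)
    return p@R.T+o
E
python3 - <<'E'
from h import *
for n in("scene","top"):
    p,z,K,R,o=cam(n); cv2.imwrite(f"pics/{n}0.png",p); np.savez(f"{n}0.npz",p=p,z=z,K=K,R=R,o=o); print(n,o,R.round(2).tolist(),K[0,0])
print(manip.state())
E
```

```text
pics
scene [1.85159229 0.1875914  1.22045796] [-129.93, -1.29, 93.3] 522.07431655995
top [0.38813402 0.1081452  1.72783908] [-175.82, 0.47, -90.27] 501.27081613934473
{'clock': 0.1, 'q': array([70.30724147, 26.89409504, -2.78568524, 87.86722106,  1.38180174,
       65.37420818, -4.7165567 ]), 'joint_velocities': array([-0.07427556, -0.18303406, -0.00748129, -0.11500939, -0.01786975,
        0.08053348,  0.01883023]), 'effort': array([ 1.41034219e-03, -5.09169281e+01, -8.08448042e-02, -2.36829025e+01,
       -6.14540814e-02,  3.44464928e-02,  6.79199024e-05]), 'tool_pos': array([ 0.2088555 , -0.64130923,  0.22158533]), 'tcp_rot': array([-1.79898140e+02,  3.77678200e-03,  1.80391148e+01]), 'ft_force': array([-0.15791246,  0.53043595, -1.11743486]), 'torque': array([-0.04681715, -0.05459741, -0.01742783]), 'gripper_force': 0.0, 'gripper_width': 0.08679107105556075}
```

```bash
sed -i 's/^from rig/from scipy.spatial.transform import Rotation as Ro\nfrom rig/; s/R=np.array(c\["rotation"\])/R=Ro.from_euler("xyz",c["rotation"],degrees=True).as_matrix()/' h.py; cat h.py|head -8
```

```text
import numpy as np,cv2
from scipy.spatial.transform import Rotation as Ro
from rig import manip
def cam(n):
    c=manip.camera(n); K=np.array(c["intrinsics"]);R=Ro.from_euler("xyz",c["rotation"],degrees=True).as_matrix();o=np.array(c["origin"])
    return c["pixels"],c["z_map"],K,R,o
def cloud(z,K,R,o):
    v,u=np.mgrid[:z.shape[0],:z.shape[1]]
```

View pics/scene0.png

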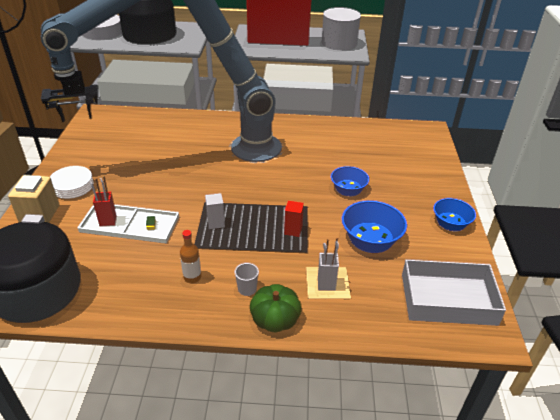

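View pics/top0.png

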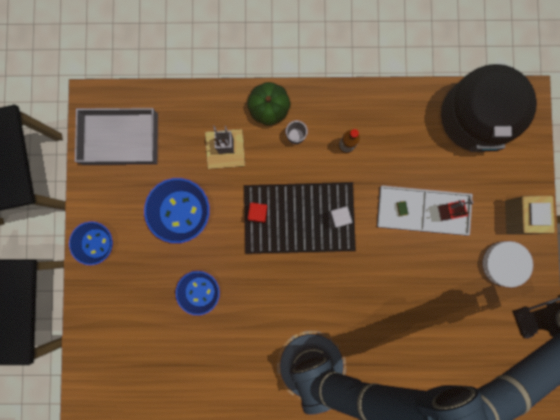

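The caddy's taken bay (top view ~(455,211)) holds the red one, so steel is missing. The washed steel holder is at top (341,217), the washed red at (258,212), the chunk at (402,208), and the large basket at (177,211).

Run:
```python
from h import *
def load(n):
    d=np.load(n+"0.npz"); R=Ro.from_euler("xyz",manip_R[n],degrees=True).as_matrix(); return d["p"],d["z"],d["K"],R,d["o"]
D={n:cam(n) for n in("scene","top")}
for n in D:
    p,z,K,R,o=D[n]; C=cloud(z,K,R,o); h=cv2.cvtColor(p,cv2.COLOR_BGR2HSV); X,Y,Z=C[...,0],C[...,1],C[...,2]
    ok=z>0
    print(n,"table z",np.median(Z[ok&(abs(X-.5)<.3)&(abs(Y)<.3)]))
    def comps(m,name,amin=30):
        k,l,s,c=cv2.connectedComponentsWithStats(m.astype(np.uint8))
        for i in range(1,k):
            if s[i,4]<amin: continue
            q=C[l==i]; r=cv2.minAreaRect((q[:,:2]*1000).astype(np.float32))
            print(name,s[i,4],"px",c[i].round(),"mean",q.mean(0).round(4),"min",np.percentile(q,2,axis=0).round(3),"max",np.percentile(q,98,axis=0).round(3),"rect",np.round(r[0],1),np.round(r[1],1),round(r[2],1))
    blue=(h[...,0]>105)&(h[...,0]<130)&(h[...,1]>150)&(Z>-.02)
    comps(blue&(X>.1)&(X<.9),"blue",200)
    comps((Z>.098)&(Z<.125)&(X>.3)&(X<.72)&(Y>-.25)&(Y<.3),"tops")
    comps((Z>.022)&(Z<.045)&(X>.35)&(X<.72)&(Y>-.45)&(Y<-.2),"chunktop",15)
    w=(h[...,1]<60)&(h[...,2]>120)&(Z>0.0)&(Z<.03)&(X>.35)&(X<.75)&(Y<-.1)&(Y>-.7)
    comps(w,"white",100)
    g=(h[...,0]>35)&(h[...,0]<85)&(h[...,1]>80)&(X<.72)&(Y>-.5)&(Y<-.15)&(X>.3); comps(g,"green",15)
    comps((h[...,2]<60)&(Z>-.005)&(Z<.012)&(X>.3)&(X<.8)&(abs(Y)<.35),"mat",100)
```

```text
scene table z 0.001924492224369967
blue 635 px [350. 178.] mean [0.2176 0.384  0.0303] min [0.18  0.318 0.001] max [0.317 0.445 0.058] rect [249.6 379.7] [144.9 140.6] 6.1
blue 958 px [454. 213.] mean [0.3993 0.746  0.0297] min [0.348 0.676 0.003] max [0.483 0.805 0.057] rect [417.9 739.5] [140.6 151. ] 58.3
blue 2167 px [374. 223.] mean [0.4884 0.4556 0.0421] min [0.422 0.351 0.004] max [0.623 0.544 0.084] rect [524.  445.8] [212.8 216.7] 59.8
tops 222 px [214. 201.] mean [ 0.5022 -0.091   0.1125] min [ 0.468 -0.12   0.1  ] max [ 0.528 -0.063  0.119] rect [497.5 -90.9] [61.7 57.5] 7.9
tops 235 px [294. 208.] mean [0.5181 0.1782 0.112 ] min [0.485 0.151 0.099] max [0.543 0.206 0.119] rect [513.  178.3] [54.8 66.9] 80.6
chunktop 47 px [113. 217.] mean [ 0.525  -0.4423  0.0332] min [ 0.486 -0.449  0.022] max [ 0.543 -0.437  0.045] rect [ 513.5 -442.4] [12.5 64.2] 88.7
chunktop 16 px [157. 210.] mean [ 0.4657 -0.3037  0.0245] min [ 0.46  -0.323  0.022] max [ 0.471 -0.286  0.029] rect [ 466.8 -305.3] [40.1 10.5] 82.9
chunktop 106 px [151. 221.] mean [ 0.5333 -0.31    0.032 ] min [ 0.504 
[... 1445 characters left out ...]
5275 -0.3109  0.0305] min [ 0.504 -0.327  0.023] max [ 0.552 -0.295  0.038] rect [ 527.5 -310.9] [49.3 30.8] 11.0
chunktop 35 px [441. 213.] mean [ 0.5093 -0.4413  0.0343] min [ 0.488 -0.447  0.023] max [ 0.533 -0.435  0.045] rect [ 510.1 -441.1] [49.   5.7] 9.7
white 2784 px [420. 210.] mean [ 0.5214 -0.378   0.0083] min [ 0.446 -0.537  0.   ] max [ 0.596 -0.242  0.025] rect [ 522.6 -393.4] [318.6 145.1] 84.1
green 81 px [402. 208.] mean [ 0.5278 -0.3104  0.0309] min [ 0.509 -0.322  0.022] max [ 0.548 -0.299  0.038] rect [ 527.7 -310.4] [39.4 24.5] 14.7
mat 4536 px [299. 218.] mean [0.4968 0.038  0.0041] min [ 0.385 -0.143 -0.003] max [0.612 0.221 0.011] rect [499.2  39.1] [233.9 376.7] 1.3
```

```bash
cat >> h.py <<'E'
def to(pos,rpy,s=None):
    "row (rad, cm) from measured pose to target"
    s=s or manip.state(); R0=Ro.from_euler("xyz",s["tcp_rot"],degrees=True); R1=Ro.from_euler("xyz",rpy,degrees=True)
    rv=(R0.inv()*R1).as_rotvec(); d=R0.inv().apply(np.array(pos)-s["tool_pos"])*100
    print("t",round(s["clock"],2),"pos",s["tool_pos"].round(4),"rpy",s["tcp_rot"].round(1),"q",s["q"].round(1).tolist(),"w",round(s["gripper_width"],4),"F",s["ft_force"].round(1))
    print("ROW",rv.round(3).tolist(),d.round(2).tolist())
E
python3 - <<'E'
from h import *
for n in("scene","top"):
    p,z,K,R,o=cam(n); C=cloud(z,K,R,o); X,Y,Z=C[...,0],C[...,1],C[...,2]
    for a,b in((.04,.09),(.09,.12),(.12,.16),(.16,.22)):
        m=(Z>a)&(Z<b)&(X>.4)&(X<.62)&(Y>-.56)&(Y<-.25)
        print(n,a,b,m.sum(),np.percentile(C[m],[1,99],axis=0).round(3).tolist() if m.any() else "")
p,z,K,R,o=cam("top"); cv2.imwrite("pics/top_crop.png",cv2.resize(p[170:260,230:490],None,fx=3,fy=3,interpolation=cv2.INTER_CUBIC))
to([.5275,-.3105,.3],[180,0,101])
to([.5275,-.3105,.3],[180,0,-79])
E
```

```text
scene 0.04 0.09 250 [[0.485, -0.49, 0.041], [0.553, -0.436, 0.09]]
scene 0.09 0.12 235 [[0.485, -0.494, 0.09], [0.55, -0.436, 0.119]]
scene 0.12 0.16 76 [[0.497, -0.486, 0.12], [0.539, -0.439, 0.159]]
scene 0.16 0.22 64 [[0.496, -0.483, 0.16], [0.545, -0.444, 0.199]]
top 0.04 0.09 145 [[0.485, -0.497, 0.041], [0.542, -0.435, 0.09]]
top 0.09 0.12 146 [[0.485, -0.497, 0.09], [0.546, -0.436, 0.119]]
top 0.12 0.16 31 [[0.498, -0.481, 0.121], [0.54, -0.445, 0.159]]
top 0.16 0.22 70 [[0.496, -0.488, 0.161], [0.545, -0.445, 0.204]]
t 0.35 pos [ 0.209  -0.6417  0.2223] rpy [-180.   -0.   18.] q [70.3, 26.9, -2.8, 87.8, 1.4, 65.4, -4.7] w 0.0873 F [ 1.   1.2 -0.3]
ROW [-0.0, -0.0, -1.448] [40.54, -21.64, -7.76]
t 0.35 pos [ 0.209  -0.6417  0.2223] rpy [-180.   -0.   18.] q [70.3, 26.9, -2.8, 87.8, 1.4, 65.4, -4.7] w 0.0873 F [ 1.   1.2 -0.3]
ROW [-0.0, 0.0, 1.694] [40.54, -21.64, -7.76]
```

View pics/top_crop.png

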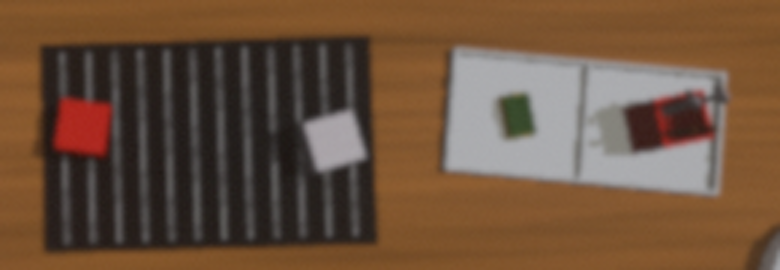

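The crop shows the steel holder rotated about 15° and the chunk about 11°, with the filled holder's sticks upright and staying within its footprint (the streak is a shadow). I'll go over the chunk now.

>>> play_rows(motion=[0, 0, 0, 2, -1, -5.8, 0.3, 0, 0, 0.122, 40.5, -21.6, -5.8, 0.3, 0, 0, 0.122, 40.5, -21.6, -5.8, 0.3, 0, 0, 0.122, 40.5, -21.6, -5.8, 0.3, 0, 0, 0.122, 40.5, -21.6, -5.8, 0.3], grip_force=20)

```text
clock: 0.98
tool_pos: [0.3992, -0.4441, 0.2809]
tcp_rot: [180.0, -0.0, 11.0]
ft_force: [1.0, -0.6, 0.7]
gripper_width: 0.0612
gripper_force: 0.0
```

Run:
```python
from h import *
to([.5275,-.3105,.2],[180,0,11])
```

```text
t 0.97 pos [ 0.3992 -0.4441  0.2809] rpy [180.  -0.  11.] q [49.7, 17.3, -7.3, 94.3, 2.3, 68.5, -37.1] w 0.0612 F [ 1.  -0.6  0.7]
ROW [0.001, -0.0, 0.001] [15.15, -10.67, 8.08]
```

>>> play_rows(motion=[0, 0, 0, 15.1, -10.7, 4, 0.3, 0, 0, 0, 15.1, -10.7, 10, 0.3, 0, 0, 0, 15.1, -10.7, 12, 0.3, 0, 0, 0, 15.1, -10.7, 12, 0.3, 0, 0, 0, 15.1, -10.7, 12, 0.3])

```text
clock: 1.6
tool_pos: [0.526, -0.3084, 0.1582]
tcp_rot: [-179.8, 0.2, 11.3]
ft_force: [-0.7, -0.2, 0.2]
gripper_width: 0.0609
gripper_force: 0.0
```

Run:
```python
from h import *
p,z,K,R,o=cam("wrist"); C=cloud(z,K,R,o); X,Y,Z=C[...,0],C[...,1],C[...,2]
m=(Z>.024)&(Z<.045)&(abs(X-.5275)<.045)&(abs(Y+.31)<.04)&(z>0)
if m.any():
    r=cv2.minAreaRect((C[m][:,:2]*1000).astype(np.float32)); print(m.sum(),r,C[m].mean(0))
cv2.imwrite("pics/w1.png",p)
to([.5275,-.3105,.009],[180,0,11])
```

```text
1378 ((531.1533203125, -314.3370056152344), (46.924808502197266, 29.602401733398438), 10.667123794555664) [ 0.53171926 -0.3139328   0.03013785]
t 1.65 pos [ 0.5257 -0.3112  0.16  ] rpy [-1.799e+02  1.000e-01  1.120e+01] q [35.0, 24.8, -11.1, 100.3, 5.6, 55.6, -57.2] w 0.0606 F [ 0.4 -0.1 -0.4]
ROW [-0.001, 0.001, 0.003] [0.21, -0.02, 15.1]
```

View pics/w1.png

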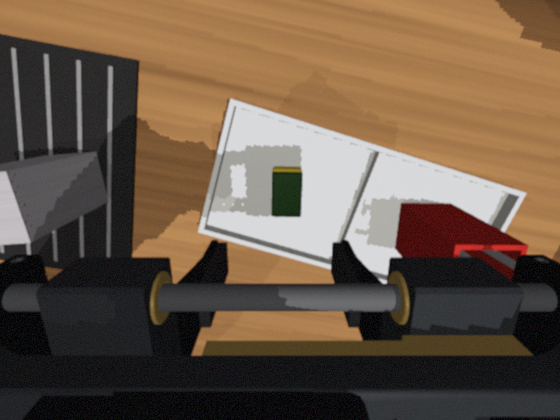

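The wrist view shows the chunk at (287,192), centred between the fingers and aligned with them. Descend, grip, lift.

>>> play_rows(motion=[0, 0, 0, 0.3, 0.1, 5, 0.3, 0, 0, 0, 0.3, 0.1, 10, 0.3, 0, 0, 0, 0.3, 0.1, 13.5, 0.3, 0, 0, 0, 0.3, 0.1, 15, 0.3, 0, 0, 0, 0.3, 0.1, 15, 0.3])

```text
clock: 2.28
tool_pos: [0.5287, -0.3136, 0.0111]
tcp_rot: [179.9, -0.0, 11.0]
ft_force: [0.5, 0.2, -0.4]
gripper_width: 0.0609
gripper_force: 0.0
```

>>> play_rows(motion=[0, 0, 0, 0, 0, 0, 0.8, 0, 0, 0, 0, 0, 0, 0.8, 0, 0, 0, 0, 0, 0, 0.8, 0, 0, 0, 0, 0, 0, 0.8, 0, 0, 0, 0, 0, -5, 0.8])

```text
clock: 2.9
tool_pos: [0.526, -0.3107, 0.0575]
tcp_rot: [-179.7, 0.4, 11.1]
ft_force: [-0.2, -1.6, 0.3]
gripper_width: 0.0297
gripper_force: 20.0
```

>>> play_rows(motion=[0, 0, 0, 0, 0, -6, 0.8, 0, 0, 0, 0, 0, -12, 0.8, 0, 0, 0, 0, 0, -18, 0.8, 0, 0, 0, 0, 0, -18, 0.8, 0, 0, 0, 0, 0, -18, 0.8])

```text
clock: 3.52
tool_pos: [0.5283, -0.3119, 0.2401]
tcp_rot: [-180.0, 0.0, 11.0]
ft_force: [0.2, 0.2, -1.0]
gripper_width: 0.0301
gripper_force: 20.0
```

Run:
```python
from h import *
to([.522,.449,.235],[180,0,20])
```

```text
t 3.52 pos [ 0.5283 -0.3119  0.2401] rpy [-180.    0.   11.] q [35.4, 20.8, -11.6, 94.9, 4.5, 64.7, -56.4] w 0.0301 F [ 0.2  0.2 -1. ]
ROW [-0.0, 0.001, -0.156] [13.96, -74.8, 0.53]
```

>>> play_rows(motion=[0, 0, 0, 1.1, -6, 0, 0.8, 0, 0, 0, 2.2, -12, 0, 0.8, 0, 0, 0, 3.4, -18, 0, 0.8, 0, 0, 0, 4.5, -24, 0, 0.8, 0, 0, 0, 5.6, -30, 0, 0.8])

```text
clock: 4.15
tool_pos: [0.5248, -0.0053, 0.2385]
tcp_rot: [-180.0, 0.2, 11.0]
ft_force: [0.8, -0.8, 0.2]
gripper_width: 0.03
gripper_force: 20.0
```

>>> play_rows(motion=[0, 0, 0, 1.1, -6, 0, 0.8, 0, 0, 0, 2.2, -12, 0, 0.8, 0, 0, 0, 3.4, -18, 0, 0.8, 0, 0, 0, 4.5, -24, 0, 0.8, 0, 0, 0, 5.6, -30, 0, 0.8])

```text
clock: 4.78
tool_pos: [0.5228, 0.2992, 0.2381]
tcp_rot: [179.9, 0.2, 11.0]
ft_force: [-0.3, 0.3, 0.2]
gripper_width: 0.0298
gripper_force: 20.0
```

>>> play_rows(motion=[0, 0, 0, 1.4, -7.4, 0, 0.8, 0, 0, 0, 2.8, -14.8, 0, 0.8, 0, 0, 0, 2.8, -14.8, 0, 0.8, 0, 0, 0, 2.8, -14.8, 6, 0.8, 0, 0, 0, 2.8, -14.8, 12, 0.8])

```text
clock: 5.4
tool_pos: [0.5219, 0.4485, 0.1169]
tcp_rot: [179.9, 0.1, 11.1]
ft_force: [1.2, -0.7, -0.5]
gripper_width: 0.0298
gripper_force: 20.0
```

Run:
```python
from h import *
to([.522,.449,.05],[180,0,11])
p,z,K,R,o=cam("scene"); C=cloud(z,K,R,o); X,Y,Z=C[...,0],C[...,1],C[...,2]
```

```text
t 5.4 pos [0.5219 0.4485 0.1169] rpy [1.799e+02 1.000e-01 1.110e+01] q [-26.8, 36.1, -26.2, 90.4, 17.9, 57.8, -137.1] w 0.0298 F [ 1.2 -0.7 -0.5]
ROW [0.001, 0.002, 0.002] [0.04, -0.05, 6.69]
```

>>> play_rows(motion=[0, 0, 0, 0, 0, 4, 0.8, 0, 0, 0, 0, 0, 6.5, 0.8, 0, 0, 0, 0, 0, 6.5, 0.8, 0, 0, 0, 0, 0, 6.5, 0.3, 0, 0, 0, 0, 0, 6.5, 0.3])

```text
clock: 6.08
tool_pos: [0.5236, 0.4496, 0.0573]
tcp_rot: [-179.9, -0.1, 11.0]
ft_force: [0.2, 0.2, 0.3]
gripper_width: 0.0427
gripper_force: 0.0
```

>>> play_rows(motion=[0, 0, 0, 0, 0, 0, 0.2, 0, 0, 0, 0, 0, -5, 0.2, 0, 0, 0, 0, 0, -11, 0.2, 0, 0, 0, 0, 0, -17, 0.1, 0, 0, 0, 0, 0, -23, 0])

```text
clock: 6.7
tool_pos: [0.5227, 0.4486, 0.2884]
tcp_rot: [-180.0, -0.1, 11.1]
ft_force: [1.2, 0.4, 0.5]
gripper_width: 0.0807
gripper_force: 0.0
```

Run:
```python
from h import *
to([.494,-.092,.28],[180,0,15])
p,z,K,R,o=cam("wrist"); cv2.imwrite("pics/w2.png",p)
```

```text
t 6.7 pos [0.5227 0.4486 0.2884] rpy [-1.80e+02 -1.00e-01  1.11e+01] q [-25.6, 28.4, -28.4, 79.7, 13.6, 75.2, -133.5] w 0.0807 F [1.2 0.4 0.5]
ROW [-0.0, -0.001, -0.069] [-13.19, 52.51, 0.8]
```

View pics/w2.png

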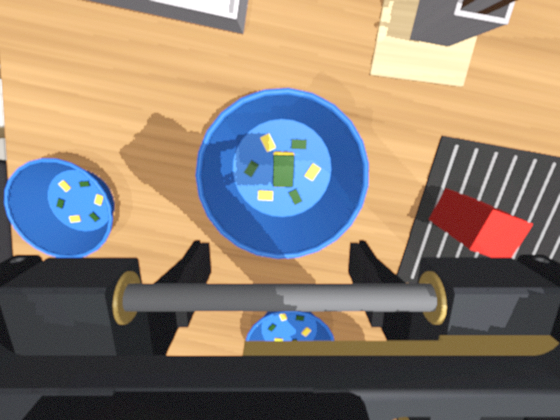

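The chunk lies in the basket at (284,170), so that part is done. Next I'll fit an arm model from the logged states, to check that the planned ±45° tilt poses can be reached.

```bash
cat > kin.py <<'E'
from h import *
import itertools
from scipy.optimize import least_squares
S=[([70.3,26.9,-2.8,87.8,1.4,65.4,-4.7],[.209,-.6417,.2223],[180,0,18]),
([49.7,17.3,-7.3,94.3,2.3,68.5,-37.1],[.3992,-.4441,.2809],[180,0,11]),
([35,24.8,-11.1,100.3,5.6,55.6,-57.2],[.5257,-.3112,.16],[-179.9,.1,11.2]),
([35.4,20.8,-11.6,94.9,4.5,64.7,-56.4],[.5283,-.3119,.2401],[180,0,11]),
([-26.8,36.1,-26.2,90.4,17.9,57.8,-137.1],[.5219,.4485,.1169],[179.9,.1,11.1]),
([-25.6,28.4,-28.4,79.7,13.6,75.2,-133.5],[.5227,.4486,.2884],[180,-.1,11.1])]
def rots(q,s):
    R=Ro.identity();out=[]
    for i,a in enumerate(q): R=R*Ro.from_euler("zyzyzyz"[i],s[i]*a,degrees=True); out.append(R)
    return out
best=None
for s in itertools.product((1,-1),repeat=4):
    s=(s[0],1,s[1],1,s[2],1,s[3]); F=[rots(q,s)[-1].inv()*Ro.from_euler("xyz",r,degrees=True) for q,_,r in S]
    e=max((F[0].inv()*f).magnitude() for f in F)
    if best is None or e<best[0]: best=(e,s,F[0])
e,sg,F=best
A=[];b=[]
def feat(q):
    R=rots(q,sg); z=[0,0,1];x=[1,0,0]
    return np.stack([np.array(z,float),R[1].apply(z),R[1].apply(x),R[3].apply(z),R[3].apply(x),R[5].apply(z)],1)
w=np.linalg.lstsq(np.vstack([np.vstack([feat(q) for q,_,_ in S]),1e-3*np.eye(6)]),np.r_[np.hstack([p for _,p,_ in S]),np.zeros(6)],rcond=None)[0]
def fk(q): return feat(q)@w, rots(q,sg)[-1]*F
lo=np.array([-148.3,-19.14,-79.39,5.75,-59.74,12.07,-152.46])+1;hi=np.array([148.3,114.17,73.82,140.21,239.74,113.84,152.46])-1
def ik(pos,R,q0):
    f=lambda q:np.r_[(fk(q)[0]-pos)*10,(fk(q)[1].inv()*R).as_rotvec()*3,(q-q0)*1e-5]
    r=least_squares(f,np.clip(q0,lo,hi),bounds=(lo,hi),x_scale=50); p,Rr=fk(r.x)
    return r.x,np.linalg.norm(p-pos)*1000,np.degrees((Rr.inv()*R).magnitude())
def tilt(yaw,th): return Ro.from_euler("xyz",[180,0,yaw],degrees=True)*Ro.from_euler("y",th,degrees=True)
def tcp(g,yaw,th): R=tilt(yaw,th); return np.array(g)+.019*R.apply([0,0,1]),R
E
python3 - <<'E'
from kin import *
print(e,sg,F.as_euler("xyz",degrees=True).round(2),w.round(4),[np.linalg.norm(fk(q)[0]-p).round(4) for q,p,_ in S])
q=np.array([5.,30,0,95,5,60,14])
for n,g,yaw,th in [("above",(.494,-.092,.25),105,0),("g1",(.494,-.092,.077),105,45),("lift",(.494,-.06,.2),105,45),("mid",(.494,-.06,.2),105,0),("air",(.494,-.035,.2),105,-45),("lay",(.494,-.035,.032),105,-45),("up",(.494,-.035,.2),105,0),("g2",(.494,-.073,.031),105,45),("l2",(.494,-.073,.2),105,45),("m2",(.5,-.2,.22),95,0),("a2",(.53,-.317,.2),84,-45),("place",(.53,-.317,.078),84,-45)]:
    p,R=tcp(g,yaw,th); q,ep,er=ik(p,R,q); print(n,q.round(0).tolist(),round(ep,1),round(er,2))
E
```

```text
0.0036354163808646465 (-1, 1, -1, 1, -1, 1, -1) [-7.000e-02  1.000e-02  9.008e+01] [-0.716   0.5625  0.1043  0.3643  0.0176 -0.6464] [np.float64(0.038), np.float64(0.029), np.float64(0.0278), np.float64(0.0219), np.float64(0.0046), np.float64(0.0234)]
above [12.0, 12.0, -2.0, 114.0, 1.0, 54.0, 25.0] 0.0 0.0
g1 [-27.0, 14.0, -27.0, 109.0, -48.0, 40.0, -4.0] 0.0 0.0
lift [-32.0, 10.0, -23.0, 93.0, -38.0, 54.0, -22.0] 0.0 0.0
mid [11.0, 15.0, -6.0, 119.0, 2.0, 46.0, 18.0] 0.0 0.0
air [37.0, 38.0, 6.0, 39.0, 22.0, 66.0, 53.0] 0.0 0.0
lay [34.0, 39.0, 12.0, 63.0, 25.0, 42.0, 42.0] 0.0 0.0
up [5.0, 15.0, -1.0, 119.0, 0.0, 46.0, 18.0] 0.0 0.0
g2 [-27.0, 18.0, -31.0, 110.0, -49.0, 33.0, -2.0] 0.0 0.0
l2 [-29.0, 9.0, -26.0, 94.0, -38.0, 54.0, -21.0] 0.0 0.0
m2 [24.0, 17.0, -4.0, 111.0, 2.0, 52.0, 25.0] 0.0 0.0
a2 [59.0, 54.0, 0.0, 8.0, 26.0, 87.0, 57.0] 15.4 6.29
place [59.0, 61.0, 0.0, 8.0, 26.0, 78.0, 54.0] 7.3 2.89
```

```bash
python3 - <<'E'
s=open('kin.py').read()
s=s.replace("R[5].apply(z)],1)","R[5].apply(z),R[5].apply(x)],1)").replace("1e-3*np.eye(6)","3e-3*np.eye(7)").replace("np.zeros(6)","3e-3*W0")
s=s.replace("w=np","W0=np.array([.267,.293,.0525,.3425,-.0775,.26,.076])\nw=np")
open('kin.py','w').write(s)
E
python3 - <<'E'
import kin
from kin import *
print(w.round(4),[np.linalg.norm(fk(q)[0]-p).round(4) for q,p,_ in S])
B=np.vstack([feat(q) for q,_,_ in S]);y=np.hstack([p for _,p,_ in S])
print("xarm resid",(B@W0-y).reshape(-1,3).round(3).tolist())
E
```

```text
[-1.3812  0.5704  0.1107  0.4502  0.0208 -1.3467  0.0858] [np.float64(0.0375), np.float64(0.0299), np.float64(0.0192), np.float64(0.0202), np.float64(0.0165), np.float64(0.0106)]
xarm resid [[-0.047, 0.226, -0.05], [-0.11, 0.156, -0.063], [-0.157, 0.114, -0.04], [-0.159, 0.115, -0.054], [-0.177, -0.149, -0.025], [-0.181, -0.155, -0.063]]
```

Run:
```python
from kin import *
def f2(q):
    R=rots(q,sg); E=np.eye(3)
    return np.stack([E[2]]+[R[k].apply(E[i]) for k in (1,3,5) for i in (0,1,2)],1)
B=np.vstack([f2(q) for q,_,_ in S]);y=np.hstack([p for _,p,_ in S])
for lam in (1e-2,1e-3):
    W=np.array([.3,0,0,.4,0,0,.35,0,0,.25]); v=np.linalg.lstsq(np.vstack([B,lam*np.eye(10)]),np.r_[y,lam*W],rcond=None)[0]
    print(v.round(3),((B@v-y).reshape(-1,3)).round(3).tolist())
```

```text
[ 0.227 -0.003 -0.027  0.554 -0.003 -0.018  0.467 -0.001  0.003  0.307] [[-0.0, -0.0, 0.0], [0.0, -0.0, -0.0], [-0.0, 0.0, -0.0], [0.0, -0.0, 0.001], [-0.0, 0.001, 0.0], [0.0, -0.001, -0.0]]
[ 0.001 -0.001 -0.026  0.554 -0.001 -0.017  0.468  0.001  0.001  0.078] [[0.0, -0.0, -0.0], [-0.0, -0.0, -0.0], [-0.0, 0.0, -0.0], [0.0, -0.0, 0.001], [-0.0, 0.001, -0.0], [0.0, -0.0, -0.0]]
```

```bash
python3 - <<'E'
import re
s=open('kin.py').read()
i=s.index("A=[];b=[]"); j=s.index("def fk")
s=s[:i]+'''def feat(q):
    R=rots(q,sg); E=np.eye(3)
    return np.stack([E[2]]+[R[k].apply(E[i]) for k in (1,3,5) for i in (0,1,2)],1)
W0=np.array([.3,0,0,.4,0,0,.35,0,0,.25]); lam=1e-2
def fit():
    return np.linalg.lstsq(np.vstack([feat(q) for q,_,_ in S]+[lam*np.eye(10)]),np.r_[np.hstack([p for _,p,_ in S]),lam*W0],rcond=None)[0]
w=fit()
'''+s[j:]
s+='''
PLAN=[("above",(.494,-.092,.25),105,0),("g1",(.494,-.092,.077),105,45),("lift",(.494,-.06,.2),105,45),("mid",(.494,-.06,.2),105,0),("air",(.494,-.035,.2),105,-45),("lay",(.494,-.035,.032),105,-45),("up",(.494,-.035,.2),105,0),("g2",(.494,-.073,.031),105,45),("l2",(.494,-.073,.2),105,45),("m2",(.5,-.2,.22),95,0),("a2",(.53,-.317,.2),84,-45),("place",(.53,-.317,.078),84,-45)]
def check():
    q=np.array([5.,30,0,95,5,60,14])
    for n,g,yaw,th in PLAN:
        p,R=tcp(g,yaw,th); q,ep,er=ik(p,R,q); print(n,q.round(0).tolist(),round(ep,1),round(er,2))
'''
open('kin.py','w').write(s)
E
python3 - <<'E'
from kin import *
check()
s=manip.state()
to([.494,-.092,.27],[180,0,105],s)
R=tilt(105,20);to(tcp((.494,-.092,.23),105,20)[0],R.as_euler("xyz",degrees=True),s)
E
```

```text
above [7.0, 10.0, -2.0, 110.0, 0.0, 60.0, 20.0] 0.0 0.0
g1 [34.0, 40.0, -15.0, 106.0, -28.0, 68.0, 54.0] 0.0 0.0
lift [33.0, 29.0, -16.0, 104.0, -30.0, 77.0, 47.0] 0.0 0.0
mid [14.0, 14.0, -14.0, 114.0, 4.0, 53.0, 13.0] 0.0 0.0
air [-13.0, 18.0, -14.0, 121.0, 54.0, 67.0, -46.0] 0.0 0.0
lay [-16.0, 36.0, -12.0, 125.0, 67.0, 57.0, -69.0] 0.0 0.0
up [22.0, 15.0, -27.0, 113.0, 8.0, 54.0, 6.0] 0.0 0.0
g2 [50.0, 50.0, -39.0, 106.0, -10.0, 58.0, 38.0] 0.0 0.0
l2 [54.0, 36.0, -45.0, 102.0, -16.0, 73.0, 33.0] 0.0 0.0
m2 [46.0, 19.0, -35.0, 106.0, 12.0, 59.0, 11.0] 0.0 0.0
a2 [24.0, 26.0, -22.0, 109.0, 62.0, 67.0, -39.0] 0.0 0.0
place [22.0, 37.0, -20.0, 112.0, 71.0, 62.0, -53.0] 0.0 0.0
t 6.75 pos [0.5251 0.4518 0.2984] rpy [-179.5   -0.8   11. ] q [-25.6, 28.0, -28.6, 79.0, 13.5, 75.4, -133.5] w 0.0834 F [1.1 2.5 6.5]
ROW [0.005, -0.018, -1.64] [-13.48, 52.81, 2.18]
t 6.75 pos [0.5251 0.4518 0.2984] rpy [-179.5   -0.8   11. ] q [-25.6, 28.0, -28.6, 79.0, 13.5, 75.4, -133.5] w 0.0834 F [1.1 2.5 6.5]
ROW [0.291, 0.249, -1.62] [-13.61, 52.21, 7.97]
```

>>> play_rows(motion=[0, 0, -0.16, -1.3, 5.3, 0, 0, 0, 0, -0.33, -2.7, 10.6, 0, 0, 0, 0, -0.49, -4, 15.8, 0, 0, 0, 0, -0.66, -5.4, 21.1, 0, 0, 0, 0, -0.82, -6.7, 26.4, 0, 0])

```text
clock: 7.38
tool_pos: [0.5075, 0.175, 0.2859]
tcp_rot: [179.9, -0.0, 58.3]
ft_force: [0.2, 0.3, 0.4]
gripper_width: 0.0871
gripper_force: 0.0
```

Run:
```python
from h import *
to([.45,-.11,.25],[180,0,105])
```

```text
t 7.38 pos [0.5075 0.175  0.2859] rpy [179.9  -0.   58.3] q [7.0, 14.3, -36.7, 100.3, 9.2, 68.4, -63.9] w 0.0871 F [0.2 0.3 0.4]
ROW [0.001, 0.0, -0.814] [-27.28, 10.07, 3.6]
```

>>> play_rows(motion=[0, 0, -0.16, -4.7, 2.6, 0.7, 0, 0, 0, -0.32, -9.4, 5.2, 1.5, 0, 0, 0, -0.49, -14, 7.7, 2.2, 0, 0, 0, -0.65, -18.7, 10.3, 2.9, 0, 0, 0, -0.814, -23.4, 12.9, 3.6, 0])

```text
clock: 8.0
tool_pos: [0.4931, -0.0917, 0.25]
tcp_rot: [179.9, 0.1, 105.0]
ft_force: [0.4, -0.3, 0.1]
gripper_width: 0.087
gripper_force: 0.0
```

```bash
cat > meas.py <<'E'
from kin import *
p,z,K,R,o=cam("wrist"); C=cloud(z,K,R,o); X,Y,Z=C[...,0],C[...,1],C[...,2]
m=(Z>.104)&(Z<.122)&(abs(X-.494)<.06)&(abs(Y+.092)<.06)&(z>0)
m=cv2.morphologyEx(m.astype(np.uint8),cv2.MORPH_OPEN,np.ones((3,3)))>0
r=cv2.minAreaRect((C[m][:,:2]*1000).astype(np.float32)); print(m.sum(),r,np.median(C[m],0))
E
python3 - <<'E'
from meas import *
s=manip.state()
R=tilt(105,45);to(tcp((.494,-.092,.15),105,45)[0],R.as_euler("xyz",degrees=True),s)
E
```

```text
2736 ((496.6056213378906, -94.30058288574219), (54.00448989868164, 54.631717681884766), 15.73908519744873) [ 0.49641253 -0.09254148  0.11136934]
t 8.05 pos [ 0.4915 -0.1009  0.2484] rpy [-179.8    0.3  104.7] q [36.4, 12.2, -34.4, 107.5, 8.1, 62.8, 13.5] w 0.0866 F [-0.1 -5.9 -1.1]
ROW [-0.001, 0.79, -0.007] [2.19, 0.5, 11.17]
```

```bash
cat >> kin.py <<'E'
def go(g,yaw,th,back=0,s=None):
    R=tilt(yaw,th); to(np.array(g)+(.019-back)*R.apply([0,0,1]),R.as_euler("xyz",degrees=True),s)
E
python3 - <<'E'
from kin import *
s=manip.state()
s["tool_pos"]=np.array([.4935,-.092,.25]);s["tcp_rot"]=np.array([180,0,105.])
go((.495,-.093,.079),105.5,45,.1,s)
E
```

```text
t 8.05 pos [ 0.4935 -0.092   0.25  ] rpy [180.   0. 105.] q [36.4, 12.2, -34.4, 107.5, 8.1, 62.8, 13.5] w 0.0866 F [-0.1 -5.9 -1.1]
ROW [0.003, 0.785, -0.008] [-5.86, 0.17, 11.37]
```

>>> play_rows(motion=[0, 0.16, 0, -2, 0, 2, 0, 0, 0.32, 0, -4, 0, 4, 0, 0, 0.47, 0, -5.9, 0.1, 7, 0, 0, 0.63, 0, -5.9, 0.2, 9.5, 0, 0.003, 0.785, -0.008, -5.9, 0.2, 11.4, 0])

```text
clock: 8.68
tool_pos: [0.5105, -0.1475, 0.135]
tcp_rot: [180.0, -45.2, 105.0]
ft_force: [1.3, 0.3, 0.1]
gripper_width: 0.0868
gripper_force: 0.0
```

>>> play_rows(motion=[0, 0, 0, 0, 0, 0, 0, 0, 0, 0, 0, 0, 0, 0, 0, 0, 0, 0, 0, 0, 0])

```text
clock: 9.05
tool_pos: [0.5111, -0.1451, 0.1385]
tcp_rot: [179.7, -44.7, 105.5]
ft_force: [0.8, -0.2, 0.2]
gripper_width: 0.0873
gripper_force: 0.0
```

Run:
```python
from kin import *
s=manip.state()
go((.495,-.093,.079),105.5,45,0,s)
S.append((s["q"],s["tool_pos"],s["tcp_rot"])); import kin; kin.lam=1e-3; kin.w=fit(); print(kin.w.round(3))
check()
p,z,K,R,o=cam("wrist"); cv2.imwrite("pics/w3.png",p)
```

```text
t 9.05 pos [ 0.5111 -0.1451  0.1385] rpy [179.7 -44.7 105.5] q [52.0, 41.7, -35.0, 94.9, -13.7, 76.7, 40.7] w 0.0873 F [ 0.8 -0.2  0.2]
ROW [0.005, 0.005, 0.0] [-0.3, -0.21, 9.96]
[ 0.236 -0.001 -0.027  0.554 -0.002 -0.016  0.467 -0.001  0.001  0.315]
above [7.0, 10.0, -2.0, 110.0, 0.0, 60.0, 20.0] 0.0 0.0
g1 [35.0, 40.0, -15.0, 105.0, -28.0, 68.0, 54.0] 0.0 0.0
lift [34.0, 29.0, -16.0, 104.0, -30.0, 77.0, 47.0] 0.0 0.0
mid [14.0, 14.0, -14.0, 114.0, 4.0, 53.0, 13.0] 0.0 0.0
air [-14.0, 18.0, -14.0, 121.0, 54.0, 67.0, -47.0] 0.0 0.0
lay [-17.0, 36.0, -11.0, 126.0, 67.0, 57.0, -70.0] 0.0 0.0
up [22.0, 15.0, -27.0, 113.0, 8.0, 54.0, 6.0] 0.0 0.0
g2 [50.0, 50.0, -39.0, 105.0, -10.0, 58.0, 38.0] 0.0 0.0
l2 [54.0, 36.0, -44.0, 102.0, -16.0, 73.0, 34.0] 0.0 0.0
m2 [45.0, 19.0, -35.0, 106.0, 13.0, 59.0, 11.0] 0.0 0.0
a2 [24.0, 27.0, -22.0, 109.0, 62.0, 67.0, -39.0] 0.0 0.0
place [22.0, 37.0, -20.0, 113.0, 71.0, 62.0, -53.0] 0.0 0.0
```

View pics/w3.png

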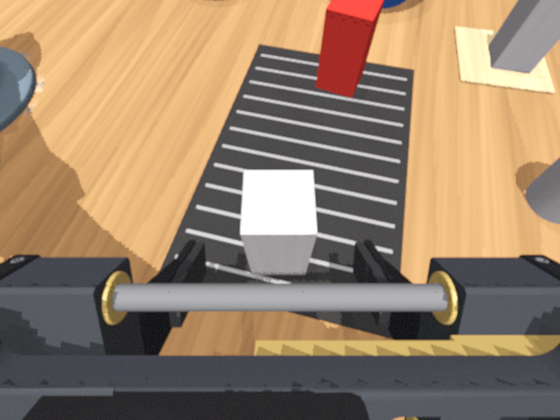

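The holder at (279,220) is centred between the fingers (180–380) and square to them. Go in, grip, lift.

>>> play_rows(motion=[0, 0, 0, -0.2, -0.2, 4, 0, 0, 0, 0, -0.2, -0.2, 7.5, 0, 0, 0, 0, -0.2, -0.2, 9.5, 0, 0, 0, 0, -0.2, -0.2, 9.9, 0, 0, 0, 0, -0.2, -0.2, 9.9, 0])

```text
clock: 9.72
tool_pos: [0.4911, -0.0812, 0.0652]
tcp_rot: [179.9, -44.8, 105.3]
ft_force: [0.3, -0.6, 0.8]
gripper_width: 0.0871
gripper_force: 0.0
```

>>> play_rows(motion=[0, 0, 0, 0, 0, 0, 0.7, 0, 0, 0, 0, 0, 0, 0.7, 0, 0, 0, 0, 0, 0, 0.7, 0, 0, 0, 0, 0, 0, 0.7, 0, 0, 0, 0, 0, 0, 0.7], grip_force=40)

```text
clock: 10.35
tool_pos: [0.4909, -0.0809, 0.0642]
tcp_rot: [179.9, -45.0, 105.2]
ft_force: [0.6, 0.1, -0.3]
gripper_width: 0.0538
gripper_force: 39.9
```

Run:
```python
from kin import *
s=manip.state()
c=manip.camera("wrist"); R=Ro.from_euler("xyz",s["tcp_rot"],degrees=True); print("cam in tool",R.inv().apply(np.array(c["origin"])-s["tool_pos"]).round(3))
g=s["tool_pos"]-.019*R.apply([0,0,1]); print("g",g.round(4))
go((.494,-.035,.2),105.5,-45,0,s)
go((.494,-.06,.2),105.5,0,0,s)
```

```text
cam in tool [ 0.081 -0.    -0.162]
g [ 0.4944 -0.0939  0.0777]
t 10.35 pos [ 0.4909 -0.0809  0.0642] rpy [179.9 -45.  105.2] q [49.4, 44.7, -35.5, 103.6, -14.2, 64.4, 41.1] w 0.0538 F [ 0.6  0.1 -0.3]
ROW [0.001, -1.57, -0.008] [10.77, 1.52, -6.53]
t 10.35 pos [ 0.4909 -0.0809  0.0642] rpy [179.9 -45.  105.2] q [49.4, 44.7, -35.5, 103.6, -14.2, 64.4, 41.1] w 0.0538 F [ 0.6  0.1 -0.3]
ROW [0.004, -0.785, -0.006] [9.62, 0.86, -6.89]
```

>>> play_rows(motion=[0, 0, 0, 3, 0, -3, 0.7, 0, -0.17, 0, 6, 0, -6, 0.7, 0, -0.34, 0, 8, 0.5, -7, 0.7, 0, -0.51, 0, 9, 0.9, -6.9, 0.7, 0, -0.68, 0, 9.6, 0.9, -6.9, 0.7])

```text
clock: 11.02
tool_pos: [0.494, -0.0597, 0.1818]
tcp_rot: [179.9, -5.7, 105.2]
ft_force: [-0.0, 0.6, -2.9]
gripper_width: 0.0539
gripper_force: 39.8
```

Run:
```python
from kin import *
s=manip.state(); go((.494,-.035,.15),105.5,-45,0,s)
```

```text
t 11.03 pos [ 0.494  -0.0597  0.1818] rpy [179.9  -5.7 105.2] q [32.4, 17.0, -32.3, 111.4, 4.3, 55.7, 13.8] w 0.0539 F [-0.   0.6 -2.9]
ROW [-0.0, -0.884, -0.006] [0.59, 0.65, 4.6]
```

>>> play_rows(motion=[0, -0.18, 0, 0, 0.1, 0, 0.7, 0, -0.36, 0, 0, 0.3, 0, 0.7, 0, -0.54, 0, 0.3, 0.5, 1, 0.7, 0, -0.72, 0, 0.5, 0.6, 3, 0.7, 0, -0.884, -0.006, 0.6, 0.6, 4.6, 0.7])

```text
clock: 11.65
tool_pos: [0.497, -0.0472, 0.1357]
tcp_rot: [179.9, 44.9, 105.5]
ft_force: [-0.3, -0.1, -3.1]
gripper_width: 0.0536
gripper_force: 39.8
```

>>> play_rows(motion=[0, 0, 0, 0, 0, 0, 0.7, 0, 0, 0, 0, 0, 0, 0.7])

```text
clock: 11.9
tool_pos: [0.4971, -0.0487, 0.1361]
tcp_rot: [-179.9, 44.6, 105.5]
ft_force: [0.1, 0.2, -1.0]
gripper_width: 0.0537
gripper_force: 39.8
```

Run:
```python
from kin import *
s=manip.state(); go((.494,-.035,.033),105.5,-45,0,s)
p,z,K,R,o=cam("scene"); C=cloud(z,K,R,o);cv2.imwrite("pics/s4.png",cv2.resize(p[120:290,120:350],None,fx=3,fy=3))
```

```text
t 11.9 pos [ 0.4971 -0.0487  0.1361] rpy [-179.9   44.6  105.5] q [-6.7, 24.1, -23.1, 123.3, 59.7, 66.2, -55.2] w 0.0537 F [ 0.1  0.2 -1. ]
ROW [-0.003, -0.007, -0.0] [8.22, 0.08, 8.25]
```

View pics/s4.png

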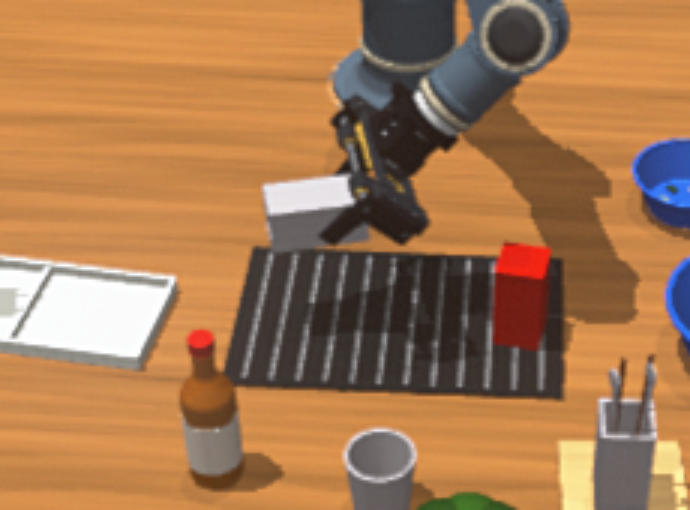

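The holder hangs level in the gripper (~(310,215) in the crop), mouth to the left, and the red one (522,295) is clear. Lowering onto the mat.

>>> play_rows(motion=[0, 0, 0, 3, 0, 3, 0.7, 0, 0, 0, 6, 0, 6, 0.7, 0, 0, 0, 7.5, 0, 7.5, 0.7, 0, -0.007, 0, 8.1, 0, 8.1, 0.7, 0, -0.007, 0, 8.2, 0, 8.2, 0.7])

```text
clock: 12.58
tool_pos: [0.4973, -0.0482, 0.0205]
tcp_rot: [180.0, 45.0, 105.3]
ft_force: [-0.2, -0.4, -1.1]
gripper_width: 0.0539
gripper_force: 39.9
```

>>> play_rows(motion=[0, 0, 0, 0, 0, 0, 0.7, 0, 0, 0, 0, 0, 0, 0.7])

```text
clock: 12.82
tool_pos: [0.4972, -0.0474, 0.0206]
tcp_rot: [180.0, 45.0, 105.4]
ft_force: [-0.7, -0.2, -1.7]
gripper_width: 0.0541
gripper_force: 39.8
```

Run:
```python
from kin import *
s=manip.state(); go((.494,-.035,.031),105.5,-45,0,s); print(s["torque"])
```

```text
t 12.82 pos [ 0.4972 -0.0474  0.0206] rpy [180.   45.  105.4] q [-10.0, 37.3, -20.0, 125.5, 70.0, 61.6, -71.4] w 0.0541 F [-0.7 -0.2 -1.7]
ROW [-0.0, 0.001, -0.001] [0.17, 0.02, 0.26]
[1.09541826 0.12264094 0.00385424]
```

>>> play_rows(motion=[0, 0, 0, 0.15, 0, 0.15, 0.7, 0, 0, 0, 0.2, 0, 0.2, 0.7, 0, 0, 0, 0.2, 0, 0.2, 0, 0, 0, 0, 0.2, 0, 0.2, 0, 0, 0, 0, 0.2, 0, 0.2, 0])

```text
clock: 13.45
tool_pos: [0.4968, -0.0475, 0.017]
tcp_rot: [-179.9, 45.1, 105.5]
ft_force: [-0.0, -0.7, 0.3]
gripper_width: 0.0764
gripper_force: 0.0
```

>>> play_rows(motion=[0, 0, 0, 0, 0, 0, 0, 0, 0, 0, 0, 0, -3, 0, 0, 0, 0, 0, 0, -8, 0, 0, 0.1, 0, 0, 0, -12, 0, 0, 0.25, 0, -4, 0, -16, 0])

```text
clock: 14.08
tool_pos: [0.4733, 0.0382, 0.1576]
tcp_rot: [-179.6, 30.4, 106.1]
ft_force: [1.4, -1.8, -0.3]
gripper_width: 0.0871
gripper_force: 0.0
```

Run:
```python
from kin import *
s=manip.state(); go((.494,-.073,.18),105.5,0,0,s)
p,z,K,R,o=cam("scene"); C=cloud(z,K,R,o);cv2.imwrite("pics/s5.png",cv2.resize(p[120:290,120:350],None,fx=3,fy=3))
```

```text
t 14.07 pos [0.4733 0.0382 0.1576] rpy [-179.6   30.4  106.1] q [-3.3, 18.7, -30.6, 119.8, 43.8, 63.1, -44.5] w 0.0871 F [ 1.4 -1.8 -0.3]
ROW [-0.003, 0.53, 0.009] [-9.89, -1.07, 5.41]
```

View pics/s5.png

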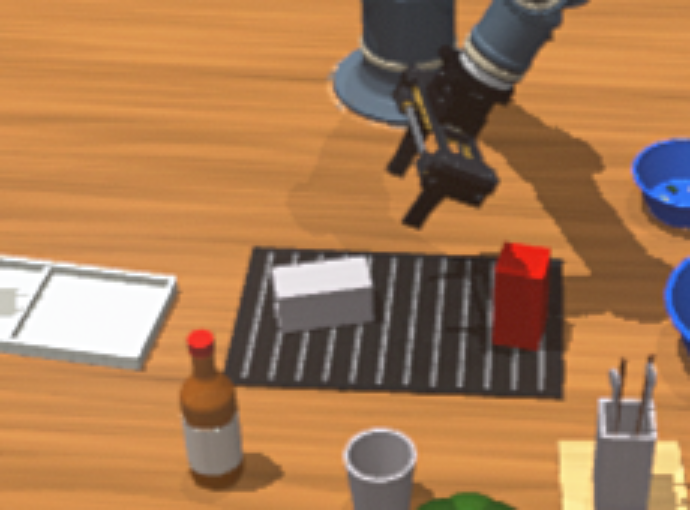

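It lies flat on the mat at (322,293) in the crop, and red is untouched. Swing over to the other side.

>>> play_rows(motion=[0, 0.15, 0, -3, -0.3, 0.5, 0, 0, 0.32, 0, -6, -0.7, 2, 0, 0, 0.48, 0, -9, -1, 4, 0, 0, 0.64, 0, -12, -1, 5.5, 0, 0, 0.8, 0, -14, -1, 6, 0])

```text
clock: 14.75
tool_pos: [0.5047, -0.1164, 0.1787]
tcp_rot: [-179.9, -15.3, 105.3]
ft_force: [-0.2, 0.5, -0.8]
gripper_width: 0.0865
gripper_force: 0.0
```

Run:
```python
from kin import *
s=manip.state()
for n in ("top","wrist","scene"):
    p,z,K,R,o=cam(n); C=cloud(z,K,R,o); X,Y,Z=C[...,0],C[...,1],C[...,2]
    m=(Z>.047)&(Z<.068)&(abs(X-.5)<.1)&(abs(Y+.055)<.1)&(z>0)
    m=cv2.morphologyEx(m.astype(np.uint8),cv2.MORPH_OPEN,np.ones((3,3)))
    k,l,st,c=cv2.connectedComponentsWithStats(m)
    if k>1:
        i=1+st[1:,4].argmax(); q=C[l==i]; r=cv2.minAreaRect((q[:,:2]*1000).astype(np.float32)); print(n,st[i,4],np.round(r[0],1),np.round(r[1],1),round(r[2],1),np.median(q,0).round(4))
go((.505,-.071,.031),105.5,45,.14,s)
```

```text
top 517 [495.9 -51.2] [ 53.8 109.2] 16.2 [ 0.4963 -0.0496  0.0582]
wrist 6178 [498.3 -52.2] [ 54.2 108.4] 15.9 [ 0.4982 -0.052   0.0574]
scene 404 [498.4 -50.6] [ 63.6 107.7] 14.0 [ 0.504  -0.049   0.0602]
t 14.75 pos [ 0.5047 -0.1164  0.1787] rpy [-179.9  -15.3  105.3] q [41.2, 22.9, -32.0, 105.5, -2.1, 61.7, 26.9] w 0.0865 F [-0.2  0.5 -0.8]
ROW [0.001, 0.518, -0.004] [-5.68, 1.26, 4.89]
```

>>> play_rows(motion=[0, 0.15, 0, -2, 0.4, 0, 0, 0, 0.31, 0, -4, 0.8, 1, 0, 0, 0.46, 0, -5.6, 1.1, 3, 0, 0, 0.518, -0.004, -5.7, 1.1, 4.9, 0, 0, 0.518, -0.004, -5.7, 1.1, 4.9, 0])

```text
clock: 15.52
tool_pos: [0.525, -0.1503, 0.1137]
tcp_rot: [-179.6, -45.0, 105.5]
ft_force: [-0.5, 0.5, -0.9]
gripper_width: 0.087
gripper_force: 0.0
```

Run:
```python
from kin import *
go((.503,-.0705,.031),105.7,45,0)
```

```text
t 15.53 pos [ 0.525  -0.1503  0.1137] rpy [-179.6  -45.   105.5] q [50.0, 44.5, -33.2, 93.0, -13.2, 76.4, 41.3] w 0.087 F [-0.5  0.5 -0.9]
ROW [-0.004, -0.0, -0.003] [0.01, 0.09, 13.6]
```

>>> play_rows(motion=[0, 0, 0, 0, 0, 5, 0, 0, 0, 0, 0, 0.1, 10, 0, 0, 0, 0, 0, 0.1, 13, 0, 0, 0, 0, 0, 0.1, 13.5, 0, 0, 0, 0, 0, 0.1, 13.5, 0])

```text
clock: 16.15
tool_pos: [0.503, -0.0596, 0.0216]
tcp_rot: [179.8, -44.7, 105.8]
ft_force: [0.4, -0.3, -0.2]
gripper_width: 0.0869
gripper_force: 0.0
```

>>> play_rows(motion=[0, 0, 0, 0, 0, 0, 0.7, 0, 0, 0, 0, 0, 0, 0.7, 0, 0, 0, 0, 0, 0, 0.7, 0, 0, 0, 0, 0, 0, 0.7, 0, 0, 0, 0, 0, 0, 0.7])

```text
clock: 16.77
tool_pos: [0.5017, -0.0598, 0.0203]
tcp_rot: [-180.0, -44.8, 105.6]
ft_force: [-1.6, -1.3, 2.3]
gripper_width: 0.054
gripper_force: 39.9
```

Run:
```python
from kin import *
s=manip.state();R=Ro.from_euler("xyz",s["tcp_rot"],degrees=True); print("g",(s["tool_pos"]-.019*R.apply([0,0,1])).round(4))
go((.5,-.1,.22),105,0,0,s)
```

```text
g [ 0.5053 -0.0727  0.0338]
t 16.77 pos [ 0.5017 -0.0598  0.0203] rpy [-180.   -44.8  105.6] q [46.0, 48.5, -34.0, 103.7, -14.1, 60.0, 41.6] w 0.054 F [-1.6 -1.3  2.3]
ROW [-0.005, -0.782, 0.011] [10.03, -1.25, -15.51]
```

>>> play_rows(motion=[0, 0, 0, 3, 0, -3, 0.7, 0, -0.1, 0, 6, -0.3, -6.5, 0.7, 0, -0.27, 0, 8, -0.6, -10.5, 0.7, 0, -0.45, 0, 9.5, -1, -13.5, 0.7, 0, -0.62, 0, 10, -1.2, -15.5, 0.7])

```text
clock: 17.4
tool_pos: [0.5014, -0.1, 0.2031]
tcp_rot: [179.8, -8.8, 105.7]
ft_force: [0.8, 0.1, -2.6]
gripper_width: 0.0536
gripper_force: 39.9
```

Run:
```python
from kin import *
s=manip.state();go((.515,-.21,.22),95,-35,0,s)
```

```text
t 17.4 pos [ 0.5014 -0.1     0.2031] rpy [179.8  -8.8 105.7] q [36.7, 17.8, -30.9, 107.2, 0.9, 60.5, 22.0] w 0.0536 F [ 0.8  0.1 -2.6]
ROW [0.047, -0.763, 0.185] [-11.86, -1.86, -1.99]
```

>>> play_rows(motion=[0.01, -0.16, 0.04, -2.4, -0.4, -0.4, 0.7, 0.02, -0.32, 0.08, -4.7, -0.8, -0.8, 0.7, 0.03, -0.47, 0.12, -7.1, -1.1, -1.2, 0.7, 0.04, -0.62, 0.15, -9.5, -1.5, -1.6, 0.7, 0.047, -0.763, 0.185, -11.9, -1.9, -2, 0.7])

```text
clock: 18.02
tool_pos: [0.5148, -0.2208, 0.2012]
tcp_rot: [-179.7, 34.8, 95.1]
ft_force: [-0.7, 0.8, -3.2]
gripper_width: 0.0539
gripper_force: 39.9
```

Run:
```python
from kin import *
s=manip.state();go((.53,-.313,.15),84,-45,0,s)
```

```text
t 18.02 pos [ 0.5148 -0.2208  0.2012] rpy [-179.7   34.8   95.1] q [15.0, 17.0, -18.0, 115.0, 48.9, 58.4, -27.4] w 0.0539 F [-0.7  0.8 -3.2]
ROW [0.12, -0.177, 0.15] [-5.04, 0.48, 11.37]
```

>>> play_rows(motion=[0.04, -0.06, 0.05, -1.7, 0.2, 3, 0.7, 0.08, -0.12, 0.1, -3.4, 0.3, 7, 0.7, 0.12, -0.177, 0.15, -5, 0.5, 11.4, 0.7, 0.12, -0.177, 0.15, -5, 0.5, 11.4, 0.7, 0.12, -0.177, 0.15, -5, 0.5, 11.4, 0.7])

```text
clock: 18.65
tool_pos: [0.5289, -0.325, 0.1352]
tcp_rot: [-179.9, 44.7, 84.2]
ft_force: [0.4, -0.2, -1.0]
gripper_width: 0.0534
gripper_force: 39.9
```

>>> play_rows(motion=[0, 0, 0, 0, 0, 0, 0.7, 0, 0, 0, 0, 0, 0, 0.7])

```text
clock: 18.9
tool_pos: [0.5293, -0.3254, 0.1368]
tcp_rot: [180.0, 44.8, 84.0]
ft_force: [1.0, -0.7, -0.7]
gripper_width: 0.0534
gripper_force: 39.9
```

Run:
```python
from kin import *
s=manip.state();go((.53,-.314,.083),84,-45,0,s)
p,z,K,R,o=cam("scene"); C=cloud(z,K,R,o); X,Y,Z=C[...,0],C[...,1],C[...,2]
cv2.imwrite("pics/s6.png",cv2.resize(p[120:290,60:290],None,fx=3,fy=3))
```

```text
t 18.9 pos [ 0.5293 -0.3254  0.1368] rpy [180.   44.8  84. ] q [14.2, 29.2, -10.0, 111.8, 61.4, 60.2, -43.2] w 0.0534 F [ 1.  -0.7 -0.7]
ROW [0.001, -0.004, 0.0] [4.59, -0.05, 4.91]
```

View pics/s6.png

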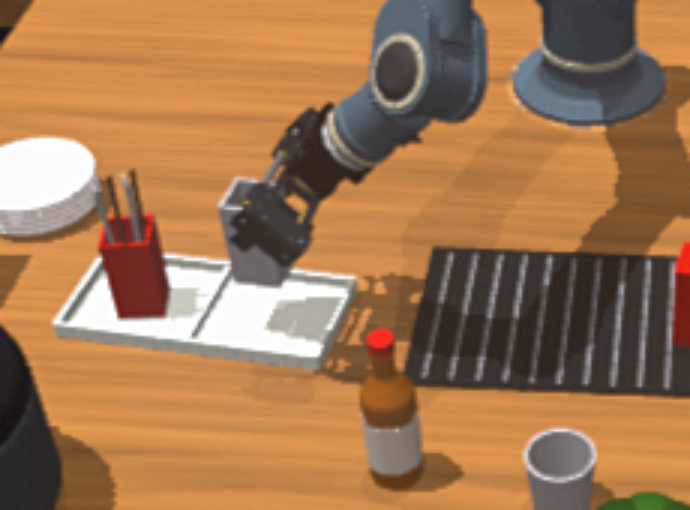

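The holder is mouth up at (255,230) over the free bay. Lower it.

>>> play_rows(motion=[0, 0, 0, 2, 0, 2, 0.7, 0, 0, 0, 3.5, 0, 3.6, 0.7, 0, 0, 0, 4.3, 0, 4.5, 0.7, 0, 0, 0, 4.6, 0, 4.9, 0.7, 0, 0, 0, 4.6, 0, 4.9, 0.7])

```text
clock: 19.58
tool_pos: [0.5287, -0.3281, 0.0688]
tcp_rot: [-179.9, 44.8, 84.0]
ft_force: [1.0, -0.4, -0.6]
gripper_width: 0.0539
gripper_force: 39.9
```

>>> play_rows(motion=[0, 0, 0, 0.1, 0, 0.1, 0.7, 0, 0, 0, 0.1, 0, 0.1, 0.7])

```text
clock: 19.82
tool_pos: [0.5288, -0.328, 0.0676]
tcp_rot: [-180.0, 44.8, 84.0]
ft_force: [-0.0, 0.0, -2.4]
gripper_width: 0.0537
gripper_force: 39.9
```

Run:
```python
from kin import *
s=manip.state();go((.53,-.314,.081),84,-45,0,s)
```

```text
t 19.82 pos [ 0.5288 -0.328   0.0676] rpy [-180.    44.8   84. ] q [13.3, 35.5, -8.5, 113.3, 66.3, 56.5, -51.1] w 0.0537 F [-0.   0.  -2.4]
ROW [-0.0, -0.003, 0.0] [0.05, -0.02, -0.05]
```

>>> play_rows(motion=[0, 0, 0, 0.08, 0, 0.08, 0.7, 0, 0, 0, 0.08, 0, 0.08, 0.7, 0, 0, 0, 0.08, 0, 0.08, 0.7])

```text
clock: 20.2
tool_pos: [0.5288, -0.328, 0.0672]
tcp_rot: [-180.0, 44.9, 84.0]
ft_force: [-1.7, 3.6, 5.0]
gripper_width: 0.0537
gripper_force: 39.9
```

>>> play_rows(motion=[0, 0, 0, 0.08, 0, 0.08, 0.7, 0, 0, 0, 0.08, 0, 0.08, 0.7, 0, 0, 0, 0.08, 0, 0.08, 0.7])

```text
clock: 20.58
tool_pos: [0.5288, -0.3279, 0.0671]
tcp_rot: [-180.0, 45.0, 84.0]
ft_force: [-3.1, 6.1, 12.0]
gripper_width: 0.0537
gripper_force: 39.9
```

In contact with the floor. Ease off, release, retreat.

>>> play_rows(motion=[0, 0, 0, -0.1, 0, -0.1, 0.7, 0, 0, 0, -0.1, 0, -0.1, 0, 0, 0, 0, -0.1, 0, -0.1, 0, 0, 0, 0, -0.1, 0, -0.1, 0, 0, 0, 0, -0.1, 0, -0.1, 0])

```text
clock: 21.2
tool_pos: [0.5285, -0.3281, 0.0661]
tcp_rot: [-179.9, 44.8, 84.1]
ft_force: [-0.2, 0.0, 0.6]
gripper_width: 0.084
gripper_force: 0.0
```

>>> play_rows(motion=[0, 0, 0, 0, 0, -2, 0, 0, 0, 0, 0, 0, -6, 0, 0, 0, 0, 0, 0, -11, 0, 0, 0, 0, -2, 0, -16, 0, 0, 0, 0, -4, 0, -20, 0])

```text
clock: 21.82
tool_pos: [0.5412, -0.2133, 0.239]
tcp_rot: [180.0, 44.7, 84.2]
ft_force: [0.4, -0.1, -1.1]
gripper_width: 0.087
gripper_force: 0.0
```

>>> play_rows(motion=[0, 0, 0, 0, 0, 0, 0, 0, 0, 0, 0, 0, 0, 0])

```text
clock: 22.08
tool_pos: [0.5401, -0.2155, 0.2365]
tcp_rot: [-179.9, 44.8, 84.1]
ft_force: [0.1, 0.1, -0.5]
gripper_width: 0.0871
gripper_force: 0.0
```

Run:
```python
from kin import *
to([.5,-.2,.3],[180,0,84])
for n in ("top","scene"):
    p,z,K,R,o=cam(n); C=cloud(z,K,R,o); X,Y,Z=C[...,0],C[...,1],C[...,2]
    for nm,cy,a,b in(("steel",-.315,.095,.125),("steelmid",-.315,.04,.08),("filled",-.467,.09,.12)):
        m=(Z>a)&(Z<b)&(abs(X-.53)<.07)&(abs(Y-cy)<.06)&(z>0); q=C[m]
        print(n,nm,m.sum(),q.min(0).round(3).tolist() if m.any() else "",q.max(0).round(3).tolist() if m.any() else "")
    if n=="top": t=p[170:260,140:490]
    else: cv2.imwrite("pics/f.png",np.vstack([cv2.resize(p[130:300,60:330],(780,330)),cv2.resize(t,(780,200))]))
```

```text
t 22.07 pos [ 0.5401 -0.2155  0.2365] rpy [-179.9   44.8   84.1] q [6.9, 22.0, -14.9, 107.3, 51.5, 73.9, -38.8] w 0.0871 F [ 0.1  0.1 -0.5]
ROW [-0.001, 0.782, 0.001] [-3.67, -4.16, -5.3]
top steel 134 [0.498, -0.344, 0.095] [0.557, -0.284, 0.124]
top steelmid 116 [0.497, -0.341, 0.04] [0.555, -0.285, 0.08]
top filled 150 [0.485, -0.499, 0.09] [0.546, -0.435, 0.12]
scene steel 224 [0.493, -0.347, 0.095] [0.562, -0.285, 0.122]
scene steelmid 204 [0.497, -0.345, 0.04] [0.564, -0.283, 0.08]
scene filled 245 [0.483, -0.496, 0.09] [0.553, -0.433, 0.12]
```

View pics/f.png

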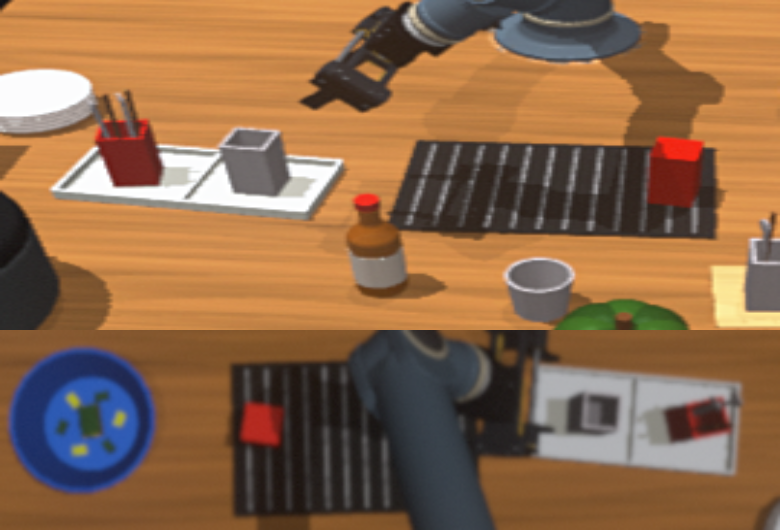

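The steel holder stands mouth up in the free bay at (253,160) and the chunk is in the basket at (90,420). Everything else is unmoved and the robot is clear, so I'm handing in.

```bash
python3 -c "
from rig import manip
print(manip.sign_off())"
```

```text
the job is handed in; nothing more can be done
None
```

The washed steel holder now stands mouth up in the caddy's free bay and the pumpkin piece is in the large blue basket; the last camera views showed nothing else moved, and the job was handed in at about 22 s on the robot's clock.

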